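# Sweep the couplings off the sorting tray into the stock bin

## Task

Sweep the four short pipe couplings along the sorting tray and over the lip of its spout so that they drop into the blue bin below; push them with your fingertips and do not pick them up. Leave the two taller pipe nipples standing where they are on the tray, and do not shift the bin or the other things on the bench.

Things in the scene. Friction and masses are not known exactly. Their poses are not given: they have to be found in the camera images.
- tray: sheet-steel sorting tray on legs, fixed to the bench; spout towards its -y. Origin on the bench under its middle, z up. Flat deck 115 mm above the bench, inside from x = -125 to +125 mm and from the back wall at y = +155 to the lip at y = -150 mm. Rim 20 mm high, 3 mm thick, except at the lip; two straight cheeks run from (x +-125, y -60) to the lip's ends (x +-65, y -150 mm)
- lip (a point): middle of the lip of the tray's spout, at deck height: an open edge 130 mm wide without a rim. Axes as the tray's: -y points out over the bin, z up
- bin: blue plastic stock bin, loose, 0.45 kg, on the bench under the spout: 150 (x) by 200 (y) by 100 mm high, walls 3 mm, floor 4 mm. Origin at the centre of its underside, z up. Its high back wall (+y) stands about 35 mm behind the lip, under the spout; its low front, 50 mm high, is at -y. Its rim is 15 mm lower than the deck
- coupling1: black steel pipe half-coupling, a short ring: outside diameter 36 mm, height 22 mm, bore 24 mm, about 0.1 kg. It lies flat on the tray deck, bore upright. Origin at its middle, 11 mm above the deck; z along the bore
- coupling2: black steel pipe half-coupling, a short ring: outside diameter 36 mm, height 22 mm, bore 24 mm, about 0.1 kg. It lies flat on the tray deck, bore upright. Origin at its middle, 11 mm above the deck; z along the bore
- coupling3: black steel pipe half-coupling, a short ring: outside diameter 36 mm, height 22 mm, bore 24 mm, about 0.1 kg. It lies flat on the tray deck, bore upright. Origin at its middle, 11 mm above the deck; z along the bore
- coupling4: black steel pipe half-coupling, a short ring: outside diameter 36 mm, height 22 mm, bore 24 mm, about 0.1 kg. It lies flat on the tray deck, bore upright. Origin at its middle, 11 mm above the deck; z along the bore
- nipple1: black steel pipe nipple, a slim tube standing on end on the tray deck: outside diameter 27 mm, height 51 mm, about 0.1 kg, threaded at both ends. Stays where it is. Origin at its middle, 25.5 mm above the deck; z along the tube, up
- nipple2: black steel pipe nipple, a slim tube standing on end on the tray deck: outside diameter 27 mm, height 51 mm, about 0.1 kg, threaded at both ends. Stays where it is. Origin at its middle, 25.5 mm above the deck; z along the tube, up
- tee: black steel pipe tee lying on the bench to the left of the tray, 66 mm long, 40 mm high, 0.25 kg; not part of the work. Origin at its middle, 20 mm above the bench; x along its run
- carton: open cardboard carton of large couplings on the bench to the left of the tray, 120 x 160 x 100 mm high, heavy; not part of the work. Origin at the centre of its underside

How it is judged:
By the outcome, as a careful person would: the job done as asked, in the order asked, and still so for the second after the job is handed in, with the robot touching nothing.
It also fails if it takes over 64 s, if anything falls off the work surface, if the arm or the gripper's body presses on something with over 40 N, if the wrist force passes 120 N, or if a joint passes its speed limit or range.

## Robot

A 6-joint arm with a two-finger parallel gripper is mounted at the origin on the work surface. World frame = base frame: x ahead of the robot, y to its left, z up, the work surface at z = 0. Lengths are in m, angles in degrees, forces in N, time in s.
With the tool pointing down it reaches from about 0.3 to 0.75 m from the base axis. Payload 8.5 kg.
Tool frame: the origin (TCP) lies midway between the tips of the shut fingers; the grasp point (between the pads) lies 19 mm behind it; z points along the fingers, y is the line along which they close (so a half turn about z gives the same grasp; the last joint's range is limited). The gripper opens to 85 mm and grips with 20 to 120 N. Pads are 22 mm wide; open, the fingers measure 114 mm over their backs; the gripper's body (76 mm by 85 mm) begins 54 mm behind the grasp point. The pads swing forward as they close: fully open they stand 13 mm farther back than shut.
Start: joints at [56.19, 21.807, 74.336, -0, 83.858, -12.336], TCP at [0.201, 0.512, 0.231] pointing down, gripper open.
Joint ranges: [-178.18, 178.18], [-50.72, 133.34], [12.68, 142.11], [-81.47, 261.47], [9.98, 163.14], [-165.26, 165.26]. Speed limits (degrees/s): [136.94, 136.94, 180, 180, 180, 180].

## Interface

Orientations are given as a 3x3 rotation matrix whose columns are the frame's x, y, z axes.
In Python, from rig import env gives the robot as it stands. The module is installed in compiled form; this text tells all that it offers.
- The arm moves only by the tool jog_arm, never from a script. Its argument "targets" is a list of rows, each a list of 6 numbers: the shift along the tool's x, y, z in cm, then the turn, a rotation vector about the tool's x, y, z in degrees. A call has 1 to 8 rows; each row is the pose to reach, as a shift and turn from the pose commanded when the call began, along the tool's axes at that moment; what a row does not reach only later rows make up. A row lasts 1/12 s, in which the tool goes at most 41.7 mm and 7.16 degrees, less where a joint would pass 70% of its speed; a pose out of reach is approached as far as the arm can. A call with a gripper value outside its range is refused whole. "hand" is the opening, from 0 (shut) to 1 (fully open), set as the call begins (left out, the last holds). The fingers move at their own pace and stop on an object; "newtons" is the grip in N (left out, the last holds). Time passes only in rows, so rows that repeat a pose let the fingers close. It gives the time, the measured TCP pose, the force, the opening and the grip force at its end, in the units of the state.
- env.observe(): the state, without advancing time (a new reading comes with each control period).
- env.get_image(name): name is "side" or "top"; returns a dict with "frame" (384x512x3 uint8, red, green, blue), "depth" (384x512 float32, m along the optical axis (not along the pixel's ray), 0 where there is no reading), "fovy" (degrees; the focal length in pixels is half the picture's height over the tangent of half this angle, whatever the lens; pixels are square), "cx", "cy" (the principal point, pixels), "cam_to_world" (4x4, takes a point from camera to world coordinates). Camera axes: x right, y down, z forward; pixel columns grow to the right and rows downward; lengths in m; the calibration is good to about 2 mm. A picture is of the moment at which its call begins.
- env.close_job(): hands the job in; it is judged then, once.
Trained networks look in the newest picture that a camera, given by its name, has taken for a name from the list of things; names that differ only in an ending like _2 or _b are one class to them, and where a whole thing is asked for, a point or a joint stands for the part that bears it (a point fixed in the world has none). Each returns a list of dicts, best first, with "score" (0 to 1); they miss things now and then, are a little off and sometimes report something else, mostly with a low value. They report only what shows in the picture. A call takes as long as a camera call.
- env.regions_of(camera, target): "pixels" (384x512 bool, what is visible of it) and "point" ([row, column] in pixels, amid what is visible of it).
The state is a dict: "time_s": time; "q": joint angles; "qvel": joint speeds; "joint_efforts": joint torques, N m; "position": TCP position; "tool_rot": TCP orientation; "ft_force": force on the tool from outside, world axes, zero at the start; "wrist_torque": the same for the moment, N m; "grip_width": finger opening in m; "gripper_force": force on a finger pad.
Only numpy, scipy, OpenCV 4.12 (cv2) and the standard library are available. Lean on these libraries where they do the work, as an engineer would, in place of code of your own. Each camera call takes 0.05 s, during which the arm holds its last target. There are 200 camera calls.

## Working session

There is one attempt and no reset: what is moved stays moved. The work goes in short steps, Python scripts to look and compute and a tool call to move; the robot and the scene stay as the last step left them, time stands still between calls to the robot, and variables do not carry over. Pictures are saved under pics/ and viewed, at most 10 in all, crops included, and the job is handed in when it is done.

Besides the shell and the picture viewer there is one more tool, called after "Emit:" in YAML: its name, and indented under it one key for each argument. jog_arm: Moves the arm, as the interface text tells. Its arguments: {"type":"object","properties":{"targets":{"type":"array","items":{"type":"array","items":{"type":"number"}}},"hand":{"type":"number"},"newtons":{"type":"number"}},"required":["targets"]}

```bash
mkdir -p pics; cat > h.py <<'E'
import numpy as np, cv2
from rig import env
def look(n,name=None):
    im=env.get_image(n)
    if name: cv2.imwrite('pics/'+name,im['frame'][:,:,::-1])
    return im
def cloud(im):
    d=im['depth'];f=192/np.tan(np.radians(im['fovy']/2))
    v,u=np.mgrid[:384,:512]
    p=np.stack([(u-im['cx'])*d/f,(v-im['cy'])*d/f,d],-1)
    T=np.array(im['cam_to_world']);return p@T[:3,:3].T+T[:3,3]
E
python3 - <<'E'
from h import *
s=env.observe();print(s['time_s'],s['position'],s['tool_rot'],s['grip_width'])
for c in('top','side'):
    im=look(c,c+'0.png');P=cloud(im);print(c,np.array(im['cam_to_world']).round(3).tolist(),im['fovy'])
    for t in('coupling1','nipple1','bin','tray','tee','carton'):
        for r in env.regions_of(c,t):
            m=r['pixels']&(im['depth']>0);q=P[m]
            if len(q): print(t,round(r['score'],2),np.round(r['point']),m.sum(),'med',np.median(q,0).round(3),'lo',np.percentile(q,3,0).round(3),'hi',np.percentile(q,97,0).round(3))
E
```

```text
0.0 [0.20119178 0.51156924 0.23069147] [[-9.30572882e-01  3.66105716e-01 -8.45688714e-04]
 [ 3.66106537e-01  9.30572135e-01 -1.22680143e-03]
 [ 3.37835334e-04 -1.45124031e-03 -9.99998890e-01]] 0.08572757607234617
top [[0.023, -0.981, 0.191, 0.426], [-1.0, -0.022, 0.007, 0.112], [-0.002, -0.191, -0.982, 0.924], [0.0, 0.0, 0.0, 1.0]] 57.25895921817756
coupling1 0.72 [223. 290.] 137 med [0.507 0.033 0.137] lo [0.491 0.017 0.118] hi [0.522 0.049 0.14 ]
coupling1 0.71 [247. 298.] 126 med [0.45  0.022 0.137] lo [0.434 0.006 0.123] hi [0.467 0.038 0.14 ]
coupling1 0.53 [223. 337.] 180 med [ 0.505 -0.071  0.136] lo [ 0.489 -0.087  0.114] hi [ 0.521 -0.052  0.14 ]
coupling1 0.44 [182. 332.] 201 med [ 0.605 -0.06   0.135] lo [ 0.588 -0.076  0.114] hi [ 0.622 -0.043  0.139]
nipple1 0.58 [172. 287.] 146 med [0.619 0.051 0.15 ] lo [0.609 0.041 0.117] hi [0.633 0.063 0.167]
bin 0.69 [192. 413.] 3453 med [ 0.61  -0.303  0.005] lo [ 0.525 -0.362  0.001] hi [ 0.676 -0.226  0.101]
bin 0.48 [225. 339.] 224 med [ 0.506 -0.072  0.134] lo [ 0.489 -0.091  0.114] hi [ 0.525 -0.052  0.14 ]
tray 0.77 [212. 31
[... 930 characters left out ...]
9]
nipple1 0.87 [213. 264.] 306 med [0.561 0.032 0.151] lo [0.549 0.028 0.119] hi [0.573 0.053 0.167]
nipple1 0.76 [210. 295.] 330 med [0.622 0.043 0.15 ] lo [0.611 0.037 0.116] hi [0.635 0.064 0.166]
bin 0.75 [357. 300.] 5646 med [ 0.609 -0.203  0.006] lo [ 0.51  -0.269  0.002] hi [ 0.669 -0.153  0.101]
tray 0.79 [264. 265.] 15844 med [ 0.549 -0.062  0.116] lo [ 0.423 -0.188  0.077] hi [0.672 0.113 0.137]
tee 0.75 [168. 278.] 466 med [0.635 0.305 0.032] lo [0.611 0.289 0.008] hi [0.674 0.342 0.04 ]
carton 0.72 [231. 210.] 311 med [0.452 0.015 0.131] lo [0.436 0.003 0.116] hi [0.468 0.036 0.139]
carton 0.6 [128. 216.] 3967 med [0.481 0.421 0.08 ] lo [0.405 0.325 0.009] hi [0.566 0.518 0.124]
```

View pics/top0.png

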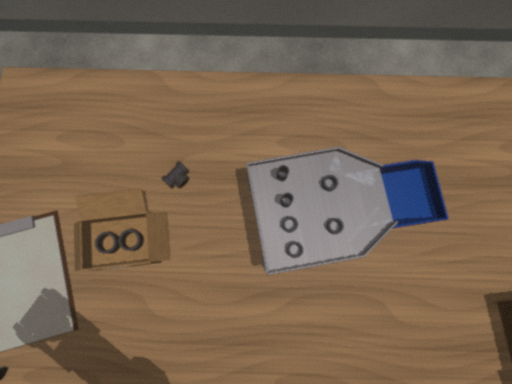

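View pics/side0.png

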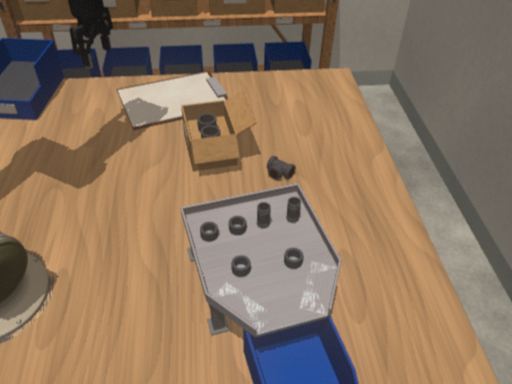

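```bash
python3 - <<'E'
from h import *
for c in('top','side'):
    P=cloud(look(c));z=P[...,2];ok=(P[...,0]>.38)&(P[...,0]<.72)&(P[...,1]>-.5)&(P[...,1]<.15)
    # ring tops and nipple tops
    for lo,hi in((.1345,.142),(.162,.17)):
        m=(ok&(z>lo)&(z<hi)).astype(np.uint8)
        n,l,st,_=cv2.connectedComponentsWithStats(m)
        for i in range(1,n):
            q=P[l==i]
            if len(q)>25:
                (a,b),r=cv2.minEnclosingCircle(q[:,:2].astype(np.float32));print(c,hi,len(q),round(a,4),round(b,4),'r',round(r,4),'z',np.median(q[:,2]).round(4), q.min(0).round(3),q.max(0).round(3))
    # deck points outline
    q=P[ok&(abs(z-.115)<.004)];h=cv2.convexHull(q[:,:2].astype(np.float32))
    print('deck',np.median(q[:,2]),cv2.approxPolyDP(h,.006,True).reshape(-1,2).round(3).tolist())
    q=P[ok&(z>.09)&(z<.108)&(P[...,1]<-.1)];print('binrim',np.percentile(q,[1,99],axis=0).round(3).tolist())
    q=P[ok&(z>.042)&(z<.056)&(P[...,1]<-.1)];print('binlow',np.percentile(q,[1,99],axis=0).round(3).tolist())
E
```

```text
top 0.142 870 0.5477 -0.0252 r 0.1861 z 0.1374 [ 0.396 -0.207  0.135] [0.69  0.133 0.142]
top 0.142 103 0.6047 -0.0596 r 0.0179 z 0.1371 [ 0.588 -0.076  0.135] [ 0.622 -0.042  0.14 ]
top 0.142 111 0.5069 0.0323 r 0.0179 z 0.1374 [0.491 0.015 0.135] [0.524 0.049 0.141]
top 0.142 105 0.506 -0.0689 r 0.0178 z 0.1372 [ 0.489 -0.086  0.135] [ 0.522 -0.052  0.14 ]
top 0.142 117 0.4508 0.0212 r 0.0177 z 0.1369 [0.434 0.004 0.135] [0.467 0.038 0.141]
top 0.17 54 0.6222 0.0511 r 0.0134 z 0.1663 [0.609 0.039 0.162] [0.635 0.063 0.169]
top 0.17 51 0.5599 0.0414 r 0.0133 z 0.166 [0.547 0.03  0.162] [0.572 0.054 0.169]
deck 0.11538300955412628 [[0.6460000276565552, -0.1809999942779541], [0.6869999766349792, -0.08100000023841858], [0.6439999938011169, 0.1289999932050705], [0.4000000059604645, 0.07800000160932541], [0.44200000166893005, -0.1289999932050705], [0.5189999938011169, -0.20600000023841858]]
binrim [[0.509, -0.313, 0.09], [0.674, -0.196, 0.103]]
binlow [[0.542, -0.367, 0.042], [0.681, -0.213, 0.055]]
side 0.142 1002 0.5486 -0.0254 r 0.1861 z 0.1372 [ 0.396 -0.208  0.135] [0.692 0.133 0.14
[... 440 characters left out ...]

side 0.142 134 0.5068 -0.0704 r 0.0182 z 0.137 [ 0.491 -0.088  0.135] [ 0.524 -0.053  0.14 ]
side 0.17 69 0.6237 0.0518 r 0.0144 z 0.1651 [0.611 0.038 0.162] [0.636 0.066 0.168]
side 0.17 76 0.5615 0.0418 r 0.016 z 0.1647 [0.548 0.027 0.162] [0.574 0.057 0.169]
deck 0.11529896536968215 [[0.6499999761581421, -0.1809999942779541], [0.6880000233650208, -0.07699999958276749], [0.6470000147819519, 0.1289999932050705], [0.4050000011920929, 0.0820000022649765], [0.39800000190734863, 0.07599999755620956], [0.4440000057220459, -0.13600000739097595], [0.5189999938011169, -0.20800000429153442]]
binrim [[0.506, -0.287, 0.09], [0.675, -0.175, 0.108]]
binlow [[0.447, -0.27, 0.042], [0.67, -0.114, 0.056]]
```

The top view shows the tray with four rings at pixels (col,row) (288,224), (294,249), (334,226) and (329,183), and nipples at (282,172) and (286,199). The side view agrees: rings at (209,231), (237,225), (241,266) and (293,258), and nipples at (263,214) and (294,209). The bin sits under the spout. I'll sweep the two front rings first, with the fingers slightly open as a cradle.

```bash
cat >> h.py <<'E'
from scipy.spatial.transform import Rotation as Ro
A=np.radians(11.55);EX=np.array([np.cos(A),np.sin(A),0]);EY=np.array([-np.sin(A),np.cos(A),0]);O=np.array([.553,-.047,0])
RT=np.stack([EY,EX,[0,0,-1]],1)
def tray(p): d=np.asarray(p)-O; return np.stack([d@EX,d@EY,d[...,2]],-1)
def shift(x,y,z):
    s=env.observe();p=O+x*EX+y*EY+np.array([0,0,z]);R=np.array(s['tool_rot'])
    return (R.T@(p-s['position'])*100).round(2),Ro.from_matrix(R.T@RT).as_rotvec(degrees=True).round(1)
E
python3 - <<'E'
from h import *
for n,p in dict(c1=(.508,.0318),c2=(.4518,.0206),c3=(.5064,-.0697),c4=(.606,-.060),n1=(.623,.0515),n2=(.5608,.0416)).items(): print(n,(tray([*p,0])*1e3).round(1))
print(shift(-.05,.022,.2))
im=look('top');P=cloud(im)
r=env.regions_of('top','bin')[0]
for lo,hi in((.09,.108),(.042,.056),(-.01,.01)):
    q=P[r['pixels']&(P[...,2]>lo)&(P[...,2]<hi)];t=tray(q);print(lo,np.percentile(t,[2,50,98],axis=0).round(3).tolist())
E
```

```text
c1 [-28.3  86.2   0. ]
c2 [-85.6  86.5   0. ]
c3 [-50.2 -12.9   0. ]
c4 [ 49.3 -23.3   0. ]
n1 [88.3 82.5  0. ]
n2 [25.4 85.2  0. ]
(array([-47.79, -40.01,   3.13]), array([-0.,  0., 57.]))
0.09 [[-0.079, -0.258, 0.091], [-0.074, -0.207, 0.1], [0.072, -0.16, 0.104]]
0.042 [[-0.074, -0.315, 0.043], [0.013, -0.311, 0.05], [0.07, -0.192, 0.056]]
-0.01 [[-0.069, -0.312, 0.001], [-0.001, -0.255, 0.004], [0.066, -0.197, 0.008]]
```

Emit:
jog_arm:
  targets:
    - [-3,-2.5,0,0,0,4]
    - [-6,-5,0,0,0,9]
    - [-9,-7.5,0,0,0,14]
    - [-12,-10,0,0,0,19]
    - [-15,-12.5,0.5,0,0,24]
    - [-18,-15,1,0,0,29]
    - [-21,-17.5,1,0,0,34]
    - [-24,-20,1,0,0,38]
  hand: 0.25

```text
time_s: 1.57
position: [0.3518, 0.2361, 0.2213]
tool_rot: [[-0.504, 0.864, 0.0], [0.864, 0.504, 0.0], [-0.0, 0.0, -1.0]]
ft_force: [1.4, 0.5, -0.2]
grip_width: 0.0214
gripper_force: 0.0
```

```bash
python3 - <<'E'
from h import *
s=env.observe();print(s['time_s'],s['position'],s['grip_width'],shift(-.05,.022,.2))
E
```

```text
1.5667 [0.35182685 0.23607382 0.22131974] 0.021388325728891475 (array([-30.9 ,  -0.93,   2.13]), array([ 0. , -0. , 18.7]))
```

Emit:
jog_arm:
  targets:
    - [-4,-0.1,0.3,0,0,3]
    - [-8,-0.2,0.6,0,0,6]
    - [-12,-0.3,1,0,0,9]
    - [-16,-0.5,1.3,0,0,12]
    - [-20,-0.6,1.6,0,0,15]
    - [-24,-0.7,1.8,0,0,18.7]
    - [-28,-0.8,2,0,0,18.7]
    - [-30.9,-0.9,2.1,0,0,18.7]

```text
time_s: 2.23
position: [0.5018, -0.036, 0.2001]
tool_rot: [[-0.203, 0.979, 0.0], [0.979, 0.203, -0.0], [-0.0, 0.0, -1.0]]
ft_force: [0.2, 0.9, 0.0]
grip_width: 0.0215
gripper_force: 0.0
```

```bash
python3 - <<'E'
from h import *
s=env.observe();print(s['time_s'],s['position'],tray(s['position']),shift(-.05,.022,.119))
P=cloud(look('side','s1.png'))
E
```

```text
2.2333 [ 0.50179264 -0.03595201  0.20009208] [-0.04795837  0.02107717  0.20009208] (array([ 0.1 , -0.21,  8.11]), array([0. , 0. , 0.2]))
```

View pics/s1.png

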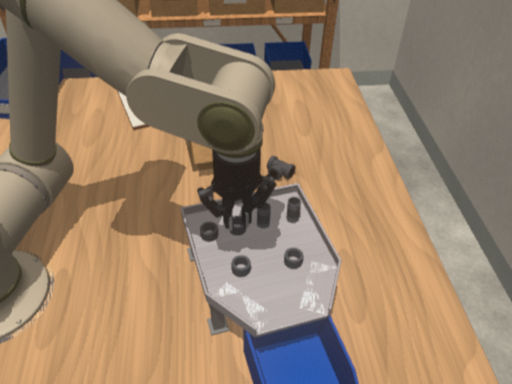

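The arm hovers over the tray, with fingertips at about (238,225) and wide knuckles at about (200-275,190). That's clear for ring 3. I'll descend behind it.

Emit:
jog_arm:
  targets:
    - [0.1,-0.2,3,0,0,0]
    - [0.1,-0.2,5.5,0,0,0]
    - [0.1,-0.2,7,0,0,0]
    - [0.1,-0.2,7.8,0,0,0]
    - [0.1,-0.2,7.9,0,0,0]
    - [-0.4,-0.2,7.9,0,0,0]
    - [-1.0,-0.1,7.9,0,0,0]
    - [-1.8,0,7.9,0,0,0]

```text
time_s: 2.95
position: [0.505, -0.051, 0.1224]
tool_rot: [[-0.205, 0.979, 0.002], [0.979, 0.205, -0.001], [-0.001, 0.002, -1.0]]
ft_force: [-0.3, 0.8, 0.2]
grip_width: 0.0214
gripper_force: 0.2
```

Emit:
jog_arm:
  targets:
    - [-1.2,0.2,0,0,0,0]
    - [-2.4,0.4,0,0,0,0]
    - [-3.6,0.7,0,0,0,0]
    - [-4.8,0.9,0,0,0,0]
    - [-6,1.1,0,0,0,0]
    - [-7.2,1.4,0,0,0,0]
    - [-8.4,1.6,0,0,0,0]
    - [-9.4,1.8,0,0,0,0]

```text
time_s: 3.62
position: [0.5417, -0.1403, 0.1213]
tool_rot: [[-0.205, 0.979, 0.0], [0.979, 0.205, -0.0], [-0.0, -0.0, -1.0]]
ft_force: [-1.0, 0.8, 0.7]
grip_width: 0.021
gripper_force: 0.7
```

```bash
cat >> h.py <<'E'
def rings(c='side'):
    im=look(c);P=cloud(im);t=tray(P)
    for r in env.regions_of(c,'coupling1')+env.regions_of(c,'nipple1'):
        q=t[r['pixels']&(im['depth']>0)]
        if len(q): print(round(r['score'],2),r['point'],len(q),((np.percentile(q,3,0)+np.percentile(q,97,0))*500).round(1),'ztop',np.percentile(q[:,2],97).round(3))
def st():
    s=env.observe();print(round(s['time_s'],2),(tray(s['position'])*1e3).round(1),np.round(s['ft_force'],1))
E
python3 - <<'E'
from h import *
st();rings('side');rings('top')
E
```

```text
3.62 [-29.7 -89.1 121.3] [-1.   0.8  0.7]
0.88 [311.7, 265.8] 378 [ -28.9 -116.5  127.6] ztop 0.139
0.87 [231.1, 208.7] 321 [-85.5  85.6 126.8] ztop 0.138
0.67 [220.7, 289.7] 197 [-29.3  87.1 126.5] ztop 0.139
0.65 [179.3, 331.6] 190 [ 47.5 -21.8 126.5] ztop 0.139
0.63 [233.2, 119.2] 6492 [ 31.2 483.   87.8] ztop 0.125
0.61 [251.0, 298.8] 121 [-86.6  88.4 131.8] ztop 0.139
0.61 [200.5, 282.4] 160 [ 23.4  86.4 141. ] ztop 0.168
0.6 [170.9, 283.9] 160 [ 86.3  82.8 141.6] ztop 0.167
```

Emit:
jog_arm:
  targets:
    - [-1,0.1,0,0,0,0]
    - [-2,0.2,0,0,0,0]
    - [-3,0.3,0,0,0,0]
    - [-4,0.4,0,0,0,0]
    - [-4.8,0.5,0,0,0,0]
    - [-5.5,0.5,0,0,0,0]
    - [-6.2,0.5,0,0,0,0]
    - [-6.2,0.5,0,0,0,0]

```text
time_s: 4.58
position: [0.559, -0.2, 0.1212]
tool_rot: [[-0.204, 0.979, 0.0], [0.979, 0.204, -0.0], [-0.0, 0.0, -1.0]]
ft_force: [0.6, -0.7, -0.3]
grip_width: 0.0211
gripper_force: 0.0
```

```bash
python3 - <<'E'
from h import *
st();rings('side');look('side','s2.png')
print(shift(.05,.015,.2))
E
```

```text
4.58 [ -24.7 -151.1  121.2] [ 0.6 -0.7 -0.3]
0.58 [370.4, 280.9] 371 [ -23.7 -179.8   16. ] ztop 0.028
0.49 [237.5, 207.9] 33 [-96.2  70.5 128.1] ztop 0.139
(array([16.39,  7.55, -7.87]), array([-0. , -0. ,  0.3]))
```

View pics/s2.png

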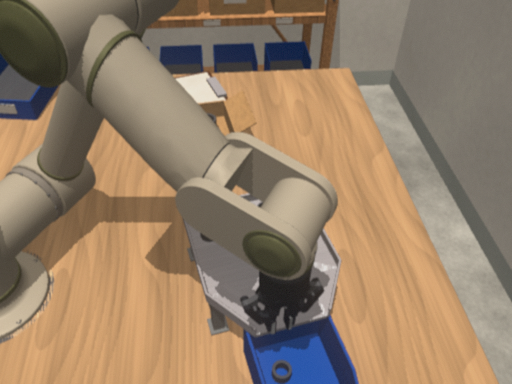

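The ring is in the bin at (282,370). Next is c4: lift first, then travel.

Emit:
jog_arm:
  targets:
    - [0,0,-3,0,0,0]
    - [0,0,-6,0,0,0]
    - [2,0.5,-7.8,0,0,0]
    - [5.5,2,-7.9,0,0,0]
    - [9,4,-7.9,0,0,0]
    - [12.5,6,-7.9,0,0,0]
    - [15.5,7.3,-7.9,0,0,0]
    - [16.5,7.4,-7.9,0,0,0]

```text
time_s: 5.45
position: [0.5978, -0.0172, 0.2003]
tool_rot: [[-0.209, 0.978, 0.0], [0.978, 0.209, 0.001], [0.001, 0.0, -1.0]]
ft_force: [-0.6, 0.5, 0.8]
grip_width: 0.0213
gripper_force: 0.0
```

Emit:
jog_arm:
  targets:
    - [0,0,3,0,0,0]
    - [0,0,5.5,0,0,0]
    - [0,0,7.2,0,0,0]
    - [0,0,7.9,0,0,0]
    - [0,0,7.9,0,0,0]
    - [-0.4,0,7.9,0,0,0]
    - [-1.0,0,7.9,0,0,0]
    - [-1.8,-0.1,7.9,0,0,0]

```text
time_s: 6.12
position: [0.6008, -0.0402, 0.1227]
tool_rot: [[-0.205, 0.979, 0.002], [0.979, 0.205, -0.0], [-0.001, 0.002, -1.0]]
ft_force: [0.6, 0.2, 0.5]
grip_width: 0.0212
gripper_force: 0.3
```

```bash
python3 - <<'E'
from h import *
st();rings('side')
E
```

```text
6.12 [ 48.2  -2.9 122.7] [0.6 0.2 0.5]
0.78 [229.1, 211.1] 305 [-86.5  85.2 127.5] ztop 0.139
0.6 [257.3, 293.9] 338 [ 49.4 -31.  127.4] ztop 0.139
0.58 [225.9, 240.1] 254 [-29.3  84.4 126.9] ztop 0.139
0.51 [372.3, 279.3] 331 [ -23.7 -180.1   16.9] ztop 0.028
```

Emit:
jog_arm:
  targets:
    - [-1.1,-0.2,0,0,0,0]
    - [-2.3,-0.4,0,0,0,0]
    - [-3.5,-0.6,0,0,0,0]
    - [-4.7,-0.8,0,0,0,0]
    - [-5.9,-1.1,0,0,0,0]
    - [-7.1,-1.3,0,0,0,0]
    - [-8.3,-1.5,0,0,0,0]
    - [-9.3,-1.7,0,0,0,0]

```text
time_s: 6.93
position: [0.6026, -0.1358, 0.1213]
tool_rot: [[-0.204, 0.979, 0.0], [0.979, 0.204, -0.0], [-0.0, 0.0, -1.0]]
ft_force: [0.3, 1.6, 1.4]
grip_width: 0.0214
gripper_force: 0.7
```

Emit:
jog_arm:
  targets:
    - [-0.9,-0.1,0,0,0,0]
    - [-1.8,-0.2,0,0,0,0]
    - [-2.6,-0.3,0,0,0,0]
    - [-3.4,-0.4,0,0,0,0]
    - [-4.1,-0.5,0,0,0,0]
    - [-4.8,-0.6,0,0,0,0]
    - [-5.4,-0.6,0,0,0,0]
    - [-5.4,-0.6,0,0,0,0]

```text
time_s: 7.6
position: [0.6079, -0.1895, 0.1212]
tool_rot: [[-0.204, 0.979, 0.0], [0.979, 0.204, -0.0], [-0.0, 0.0, -1.0]]
ft_force: [0.0, -0.1, -0.5]
grip_width: 0.0216
gripper_force: 0.0
```

```bash
python3 - <<'E'
from h import *
st();rings('side')
print(shift(-.086,.127,.2))
E
```

```text
7.6 [  25.3 -150.6  121.2] [ 0.  -0.1 -0.5]
0.68 [370.6, 278.9] 330 [ -23.7 -179.3   17.5] ztop 0.028
0.67 [232.4, 210.7] 313 [-86.6  85.2 127.1] ztop 0.139
0.65 [365.6, 306.5] 293 [  20.9 -184.2   18.6] ztop 0.029
0.42 [231.6, 234.9] 44 [-37.3  74.7 123.7] ztop 0.131
0.17 [352.8, 303.1] 4978 [  -1.6 -177.3   51.6] ztop 0.101
(array([ 27.67, -11.  ,  -7.87]), array([-0. , -0. ,  0.3]))
```

Emit:
jog_arm:
  targets:
    - [0,0,-3,0,0,0]
    - [0.5,0,-6,0,0,0]
    - [3.5,-1,-7.9,0,0,0]
    - [7,-2.5,-7.9,0,0,0.3]
    - [10.7,-4,-7.9,0,0,0.3]
    - [14.4,-5.5,-7.9,0,0,0.3]
    - [18.1,-7,-7.9,0,0,0.3]
    - [21.8,-8.5,-7.9,0,0,0.3]

```text
time_s: 8.42
position: [0.4783, 0.0094, 0.2004]
tool_rot: [[-0.2, 0.98, 0.0], [0.98, 0.2, 0.0], [-0.0, 0.0, -1.0]]
ft_force: [1.4, 0.2, -0.2]
grip_width: 0.0216
gripper_force: 0.0
```

Emit:
jog_arm:
  targets:
    - [3,-1.4,0,0,0,0]
    - [5.4,-2.4,0,0,0,0]
    - [5.9,-2.5,0,0,0,0]
    - [5.9,-2.5,0,0,0,0]

```text
time_s: 8.75
position: [0.4429, 0.0619, 0.2008]
tool_rot: [[-0.203, 0.979, 0.001], [0.979, 0.203, 0.0], [-0.0, 0.001, -1.0]]
ft_force: [0.6, 0.6, 0.3]
grip_width: 0.0214
gripper_force: 0.0
```

```bash
python3 - <<'E'
from h import *
st();rings('side');look('top','t3.png');print(shift(-.086,.127,.121))
E
```

```text
8.75 [-86.1 128.7 200.8] [0.6 0.6 0.3]
0.79 [364.3, 304.8] 330 [  20.8 -182.8   16.5] ztop 0.028
0.76 [227.8, 209.8] 290 [-86.3  85.1 127.9] ztop 0.139
0.72 [367.0, 279.5] 336 [ -23.8 -179.    17.1] ztop 0.028
0.5 [224.8, 239.0] 309 [-27.4  85.  126.5] ztop 0.139
0.82 [208.3, 294.6] 300 [ 87.3  81.  144.2] ztop 0.167
0.57 [211.9, 267.6] 345 [ 29.4  85.1 141.3] ztop 0.167
0.35 [372.0, 279.5] 366 [ -23.5 -178.9   15.9] ztop 0.028
0.3 [364.0, 304.1] 315 [  20.7 -183.7   17.4] ztop 0.028
(array([ 0.07, -0.09,  7.93]), array([ 0. ,  0. , -0.1]))
```

View pics/t3.png

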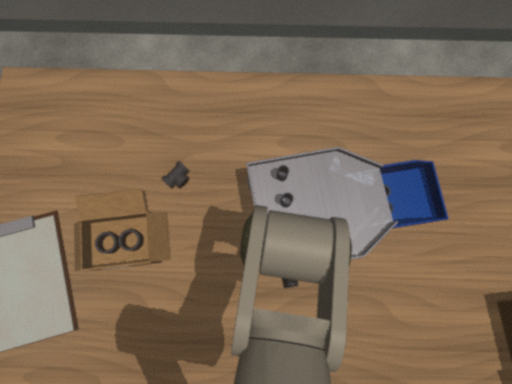

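The nipples still stand at (283,172) and (287,200), the arm covers ring 2, and two rings are in the bin. I'll descend behind ring 2 and push it.

Emit:
jog_arm:
  targets:
    - [0,0,3,0,0,0]
    - [0,0,5.5,0,0,0]
    - [0,0,7.2,0,0,0]
    - [0,0,7.9,0,0,0]
    - [0,0,7.9,0,0,0]
    - [-0.5,0,7.9,0,0,0]
    - [-1.2,0,7.9,0,0,0]
    - [-2,0,7.9,0,0,0]

```text
time_s: 9.62
position: [0.4483, 0.0401, 0.1223]
tool_rot: [[-0.2, 0.98, 0.002], [0.98, 0.2, -0.0], [-0.001, 0.002, -1.0]]
ft_force: [-0.3, 2.0, 0.0]
grip_width: 0.0213
gripper_force: 0.5
```

Emit:
jog_arm:
  targets:
    - [-1.1,0,0,0,0,0]
    - [-2.2,0,0,0,0,0]
    - [-3.3,0,0,0,0,0]
    - [-4.4,0.1,0,0,0,0]
    - [-5.5,0.4,0,0,0,0]
    - [-6.6,0.8,0,0,0,0]
    - [-7.7,1.2,0,0,0,0]
    - [-8.7,1.6,0,0,0,0]

```text
time_s: 10.28
position: [0.4814, -0.0423, 0.1213]
tool_rot: [[-0.2, 0.98, 0.0], [0.98, 0.2, -0.0], [-0.0, 0.0, -1.0]]
ft_force: [0.1, 1.6, 1.2]
grip_width: 0.0215
gripper_force: 0.9
```

```bash
python3 - <<'E'
from h import *
st();rings('side')
E
```

```text
10.28 [-69.2  18.9 121.3] [0.1 1.6 1.2]
0.75 [261.9, 231.4] 362 [-69.3  -8.2 127. ] ztop 0.139
0.65 [369.1, 279.1] 346 [ -23.9 -178.    16.5] ztop 0.029
0.54 [364.3, 304.9] 324 [  21.  -184.    16.7] ztop 0.028
0.79 [207.8, 295.6] 351 [ 97.2 103.8 140.9] ztop 0.167
0.71 [210.2, 267.5] 220 [ 26.3  83.8 144.2] ztop 0.167
```

Emit:
jog_arm:
  targets:
    - [-1.1,0.5,0,0,0,0]
    - [-2.3,1,0,0,0,0]
    - [-3.5,1.5,0,0,0,0]
    - [-4.7,2,0,0,0,0]
    - [-5.9,2.5,0,0,0,0]
    - [-7.1,3,0,0,0,0]
    - [-8.3,3.5,0,0,0,0]
    - [-9.5,4,0,0,0,0]

```text
time_s: 11.1
position: [0.5396, -0.1276, 0.1213]
tool_rot: [[-0.199, 0.98, -0.0], [0.98, 0.199, 0.0], [0.0, 0.0, -1.0]]
ft_force: [-1.1, 0.5, -0.4]
grip_width: 0.0212
gripper_force: 0.5
```

Emit:
jog_arm:
  targets:
    - [-1.1,0.4,0,0,0,0]
    - [-2.2,0.8,0,0,0,0]
    - [-3.2,1.2,0,0,0,0]
    - [-4.2,1.6,0,0,0,0]
    - [-5.2,1.9,0,0,0,0]
    - [-6,2.2,0,0,0,0]
    - [-6.7,2.4,0,0,0,0]
    - [-7.3,2.5,0,0,0,0]

```text
time_s: 11.77
position: [0.5783, -0.1935, 0.1212]
tool_rot: [[-0.2, 0.98, 0.0], [0.98, 0.2, -0.0], [-0.0, 0.0, -1.0]]
ft_force: [-0.4, 0.2, 0.4]
grip_width: 0.0211
gripper_force: 0.0
```

```bash
python3 - <<'E'
from h import *
st();rings('side');look('side','s4.png')
E
```

```text
11.77 [  -4.5 -148.6  121.2] [-0.4  0.2  0.4]
0.82 [367.3, 279.0] 254 [ -24.8 -176.7   18.1] ztop 0.029
0.7 [374.6, 297.7] 309 [  -6.8 -204.5   37.5] ztop 0.053
0.47 [362.3, 306.9] 233 [  23.1 -183.4   16.8] ztop 0.029
```

View pics/s4.png

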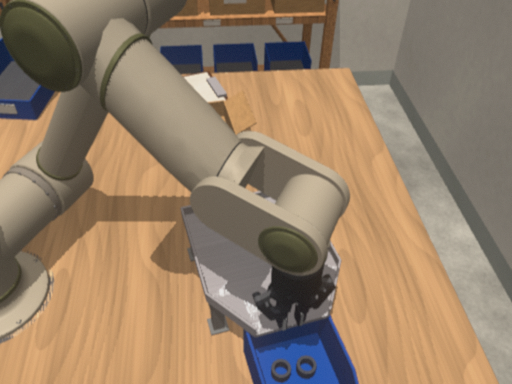

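Three rings are over the lip: two rest at (281,370) and (306,365), and the third was mid-fall. For c1, I'll measure the hand's width against height to check its clearance from nipple 2.

```bash
python3 - <<'E'
from h import *
s=env.observe();print(s['q']);tp=tray(s['position'])
for c in('side','top'):
    d=(tray(cloud(look(c)))-tp).reshape(-1,3)*1e3
    d=d[(abs(d[:,0])<75)&(abs(d[:,1])<50)]
    for h in range(-5,95,8):
        q=d[(d[:,2]>=h)&(d[:,2]<h+8)]
        if c=='side' and h<22: q=q[q[:,2]>22] if False else q[(q[:,1]>-20)&(q[:,1]<15)&(q[:,2]>-4)]
        if len(q)>3: print(c,h,len(q),q.min(0).round(0),q.max(0).round(0))
rings('side')
E
```

```text
[-2.95626800e+01  3.30268208e+01  7.40867949e+01  1.75920088e-03
  7.29039111e+01 -4.10882519e+01]
side -5 65 [-73.  -9.  -4.] [74. 15.  3.]
side 3 74 [-73. -13.   3.] [72. 15. 11.]
side 11 124 [-74. -13.  11.] [75. 15. 19.]
side 19 65 [-23. -13.  19.] [26. 10. 27.]
side 27 51 [-23. -13.  27.] [25. 10. 35.]
side 35 55 [-24. -14.  35.] [31. 10. 43.]
side 43 95 [-39. -15.  43.] [45.  7. 51.]
side 51 236 [-45. -16.  51.] [48. 11. 59.]
side 59 97 [-47. -18.  59.] [51.  7. 67.]
side 67 140 [-54. -19.  67.] [56.  3. 75.]
side 75 142 [-57. -19.  75.] [59.  2. 83.]
side 83 171 [-63. -19.  83.] [65. 11. 91.]
side 91 292 [-63. -21.  91.] [66. 12. 99.]
top -5 282 [-75.  -1.  -5.] [74. 50.  1.]
top 3 14 [-74.  -2.   4.] [74. 18. 10.]
top 11 21 [-75.  -3.  12.] [74. 20. 18.]
top 19 10 [11.  4. 20.] [24. 11. 27.]
top 27 5 [11.  9. 28.] [17. 10. 35.]
top 35 4 [11.  8. 35.] [16. 11. 40.]
top 43 15 [13.  6. 44.] [43. 13. 51.]
top 51 47 [15. -9. 51.] [45. 13. 59.]
top 59 14 [34.  0. 59.] [49. 12. 66.]
top 67 31 [15.  0. 67.] [54. 17. 75.]
top 75 21 [17.  0. 75.] [58. 17. 82.]
top 83 24 [42.  2. 83.] [62. 12. 91.]
top 91 46 [43. -4. 91.] [65. 13. 99.]
0.86 [374.3, 280.1] 315 [ -24.6 -177.5   17.9] ztop 0.028
0.63 [370.2, 301.9] 355 [  22.1 -184.1   16.2] ztop 0.028
```

The hand would graze nipple 2 in this orientation: half-width is about 43 mm at nipple height, against 40 mm free. I'll turn the hand 90° for the first part of c1's push.

Emit:
jog_arm:
  targets:
    - [0,0,-3,0,0,0]
    - [0.5,0,-6,0,0,0]
    - [3.5,-0.5,-7.9,0,0,-6]
    - [7,-1,-7.9,0,0,-12]
    - [10.5,-1.5,-7.9,0,0,-18]
    - [14,-2,-7.9,0,0,-24]
    - [18,-2.5,-7.9,0,0,-30]
    - [22,-2.5,-7.9,0,0,-37]
  hand: 0

```text
time_s: 12.88
position: [0.508, 0.0193, 0.2005]
tool_rot: [[-0.752, 0.659, -0.0], [0.659, 0.752, -0.0], [-0.0, -0.0, -1.0]]
ft_force: [0.0, 0.4, 0.2]
grip_width: -0.0001
gripper_force: 0.0
```

```bash
cat >> h.py <<'E'
def shift2(x,y,z,deg):
    global RT
    RT=np.stack([EY,EX,[0,0,-1]],1)@Ro.from_euler('z',deg,degrees=True).as_matrix();return shift(x,y,z)
E
python3 - <<'E'
from h import *
st();rings('side');print(shift2(-.029,.127,.2,-90))
E
```

```text
12.88 [-30.8  73.9 200.5] [0.  0.4 0.2]
0.75 [225.1, 235.5] 325 [-27.4  93.5 126.5] ztop 0.139
0.69 [364.8, 307.3] 343 [  21.8 -182.7   16.6] ztop 0.029
0.51 [372.6, 278.9] 342 [ -24.7 -176.6   16.7] ztop 0.029
0.84 [213.9, 265.2] 317 [ 25.   83.9 143.3] ztop 0.167
0.54 [210.6, 293.5] 344 [ 89.6  92.9 140.7] ztop 0.167
(array([4.12, 3.24, 0.08]), array([  0. ,   0. , -52.8]))
```

Emit:
jog_arm:
  targets:
    - [1,0.8,0,0,0,-7]
    - [2,1.6,0,0,0,-14]
    - [3,2.4,0,0,0,-21]
    - [4,3.2,0,0,0,-28]
    - [4,3.2,0,0,0,-35]
    - [4,3.2,0,0,0,-42]
    - [4,3.2,0,0,0,-49]
    - [4,3.2,0,0,0,-53]

```text
time_s: 13.7
position: [0.5012, 0.0673, 0.2003]
tool_rot: [[-0.979, -0.204, 0.0], [-0.204, 0.979, -0.0], [-0.0, -0.0, -1.0]]
ft_force: [0.5, -0.6, 0.1]
grip_width: -0.0001
gripper_force: 0.0
```

```bash
python3 - <<'E'
from h import *
st();rings('side');print(shift2(-.029,.127,.121,-90));look('side','s5.png')
E
```

```text
13.7 [-27.9 122.3 200.3] [ 0.5 -0.6  0.1]
0.73 [226.2, 235.8] 317 [-27.7  84.8 126.9] ztop 0.139
0.71 [369.3, 301.8] 322 [  20.8 -184.1   17.1] ztop 0.029
0.67 [374.9, 278.2] 350 [ -24.3 -176.4   16.4] ztop 0.028
0.73 [211.7, 263.8] 299 [ 25.5  84.  144. ] ztop 0.167
0.71 [210.4, 293.1] 308 [ 87.4  80.8 143.1] ztop 0.167
(array([0.1 , 0.45, 7.93]), array([-0. ,  0. , -0.2]))
```

View pics/s5.png

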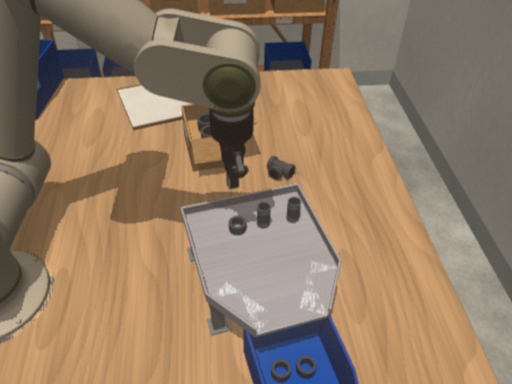

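Ring 1 is at (238,225) beside nipple 2 at (263,214). The hand is turned and the fingers are thin along tray x. Only two rings show in the bin here, and the frame cuts off its front. I'll check the third from the top camera.

Emit:
jog_arm:
  targets:
    - [0,0.5,3,0,0,0]
    - [0,0.5,5.5,0,0,0]
    - [0,0.5,7.2,0,0,0]
    - [0,0.5,7.9,0,0,0]
    - [0,0.5,7.9,0,0,0]
    - [0,0.2,7.9,0,0,0]
    - [0,-0.3,7.9,0,0,0]
    - [0,-0.9,7.9,0,0,0]

```text
time_s: 14.57
position: [0.5032, 0.059, 0.1224]
tool_rot: [[-0.98, -0.2, 0.002], [-0.2, 0.98, -0.0], [-0.002, -0.001, -1.0]]
ft_force: [0.1, 0.7, -0.3]
grip_width: -0.0001
gripper_force: 0.4
```

Emit:
jog_arm:
  targets:
    - [0,-0.8,0,0,0,0]
    - [0,-1.6,0,0,0,0]
    - [0,-2.4,0,0,0,0]
    - [0,-3.2,0,0,0,0]

```text
time_s: 14.9
position: [0.5091, 0.0271, 0.1215]
tool_rot: [[-0.98, -0.199, 0.0], [-0.199, 0.98, -0.0], [-0.0, -0.0, -1.0]]
ft_force: [-0.7, 0.9, 0.5]
grip_width: 0.0001
gripper_force: 0.6
```

```bash
python3 - <<'E'
from h import *
st();rings('side');print('top');rings('top')
E
```

```text
14.9 [-28.1  81.4 121.5] [-0.7  0.9  0.5]
0.83 [372.2, 305.3] 324 [  21.  -184.1   16.4] ztop 0.028
0.72 [240.2, 244.7] 323 [-30.8  46.7 127.4] ztop 0.139
0.71 [369.6, 278.7] 339 [ -24.6 -176.8   16.5] ztop 0.028
0.81 [211.3, 264.7] 309 [ 25.6  83.7 143. ] ztop 0.167
0.78 [209.4, 292.9] 326 [ 88.   81.6 142.1] ztop 0.167
top
0.67 [197.0, 409.1] 182 [  -5.2 -243.6   15.4] ztop 0.028
0.52 [189.2, 387.2] 62 [  22.  -199.5   15.2] ztop 0.029
0.54 [168.8, 283.1] 58 [ 92.8  81.2 146.9] ztop 0.167
```

Emit:
jog_arm:
  targets:
    - [0.3,-0.7,0,0,0,0]
    - [0.5,-1.4,0,0,0,0]
    - [0.6,-2.2,0,0,0,0]
    - [0.7,-3,0,0,0,0]
    - [0.7,-3.7,0,0,0,0]
    - [0.7,-4.3,0,0,0,0]
    - [0.7,-4.8,0,0,0,0]
    - [0.7,-4.2,0,0,0,0]

```text
time_s: 15.87
position: [0.511, -0.016, 0.1213]
tool_rot: [[-0.98, -0.198, 0.001], [-0.198, 0.98, -0.001], [-0.0, -0.001, -1.0]]
ft_force: [0.6, 0.7, 0.0]
grip_width: 0.0001
gripper_force: 0.0
```

Emit:
jog_arm:
  targets:
    - [0,0.5,-2,0,0,0]
    - [0,0.8,-5,0,0,0]
    - [0,0.8,-7.5,0,0,4]
    - [0,0.8,-7.9,0,0,11]
    - [0,0.8,-7.9,0,0,18]
    - [0,0.8,-7.9,0,0,25]
    - [0,0.8,-7.9,0,0,32]
    - [0,0.8,-7.9,0,0,39]
  hand: 0.25

```text
time_s: 16.53
position: [0.5086, -0.0061, 0.2004]
tool_rot: [[-0.885, 0.466, -0.0], [0.466, 0.885, 0.0], [0.0, 0.0, -1.0]]
ft_force: [0.1, 0.7, 0.1]
grip_width: 0.0217
gripper_force: 0.0
```

```bash
python3 - <<'E'
from h import *
st();rings('side');print(shift2(-.03,.035,.2,0))
E
```

```text
16.53 [-35.3  49.  200.4] [0.1 0.7 0.1]
0.61 [263.2, 247.3] 295 [-36.3  -2.8 128.1] ztop 0.139
0.55 [366.7, 305.0] 309 [  20.7 -184.6   16.5] ztop 0.028
0.54 [374.6, 279.0] 304 [ -24.7 -177.5   17.7] ztop 0.028
0.55 [210.7, 266.3] 301 [ 25.5  84.1 143.1] ztop 0.167
(array([-1.27, -0.75,  0.03]), array([-0. , -0. , 51.2]))
```

Emit:
jog_arm:
  targets:
    - [-0.2,-0.3,0,0,0,7]
    - [-0.5,-0.7,0,0,0,14]
    - [-0.8,-1,0,0,0,21]
    - [-1,-1.3,0,0,0,28]
    - [-1,-1.4,0,0,0,35]
    - [-1,-1.4,0,0,0,42]
    - [-1,-1.4,0,0,0,49]
    - [-1,-1.4,0,0,0,51.2]

```text
time_s: 17.35
position: [0.5112, -0.0234, 0.2003]
tool_rot: [[-0.195, 0.981, -0.0], [0.981, 0.195, -0.0], [0.0, -0.0, -1.0]]
ft_force: [0.8, 0.1, -0.2]
grip_width: 0.0214
gripper_force: 0.0
```

```bash
python3 - <<'E'
from h import *
st();print(shift2(-.036,.032,.121,0))
E
```

```text
17.35 [-36.3  31.5 200.3] [ 0.8  0.1 -0.2]
(array([0.05, 0.03, 7.93]), array([-0. , -0. , -0.3]))
```

Emit:
jog_arm:
  targets:
    - [0,0,3,0,0,0]
    - [0,0,5.5,0,0,0]
    - [0,0,7.2,0,0,0]
    - [0,0,7.9,0,0,0]
    - [0,0,7.9,0,0,0]
    - [-0.5,0,7.9,0,0,0]
    - [-1.2,0.1,7.9,0,0,0]
    - [-2.1,0.3,7.9,0,0,0]

```text
time_s: 18.02
position: [0.5189, -0.0442, 0.1225]
tool_rot: [[-0.197, 0.98, 0.002], [0.98, 0.198, -0.001], [-0.001, 0.002, -1.0]]
ft_force: [-0.5, 0.8, 0.2]
grip_width: 0.0212
gripper_force: 0.4
```

Emit:
jog_arm:
  targets:
    - [-1.1,0.2,0,0,0,0]
    - [-2.2,0.4,0,0,0,0]
    - [-3.3,0.6,0,0,0,0]
    - [-4.4,0.8,0,0,0,0]
    - [-5.5,1,0,0,0,0]
    - [-6.6,1.3,0,0,0,0]
    - [-7.7,1.5,0,0,0,0]
    - [-8.7,1.8,0,0,0,0]

```text
time_s: 18.68
position: [0.5534, -0.1266, 0.1213]
tool_rot: [[-0.196, 0.981, -0.0], [0.981, 0.196, -0.0], [-0.0, -0.0, -1.0]]
ft_force: [-0.7, 1.2, 0.7]
grip_width: 0.0211
gripper_force: 0.6
```

```bash
python3 - <<'E'
from h import *
st();rings('side')
E
```

```text
18.68 [-15.5 -78.1 121.3] [-0.7  1.2  0.7]
0.87 [369.5, 281.4] 328 [ -24.6 -177.3   16.9] ztop 0.029
0.63 [299.9, 274.3] 370 [ -15.1 -106.   127.7] ztop 0.139
0.51 [366.0, 303.3] 330 [  21.4 -183.7   17.1] ztop 0.028
0.31 [303.5, 275.1] 382 [ -15.5 -106.3  126.9] ztop 0.139
```

Emit:
jog_arm:
  targets:
    - [-1.1,0.3,0,0,0,0]
    - [-2.2,0.6,0,0,0,0]
    - [-3.2,0.9,0,0,0,0]
    - [-4.2,1.1,0,0,0,0]
    - [-5.2,1.3,0,0,0,0]
    - [-6,1.4,0,0,0,0]
    - [-6.8,1.4,0,0,0,0]
    - [-7.3,1.4,0,0,0,0]

```text
time_s: 19.5
position: [0.5813, -0.1954, 0.1212]
tool_rot: [[-0.196, 0.981, 0.0], [0.981, 0.196, -0.0], [-0.0, -0.0, -1.0]]
ft_force: [0.2, 0.4, -0.8]
grip_width: 0.0216
gripper_force: 0.0
```

Emit:
jog_arm:
  targets:
    - [0.5,0,-2,0,0,0]
    - [1,0,-5,0,0,0]
    - [3,-1,-8,0,0,0]
    - [6,-3,-10,0,0,0]
    - [9,-6,-10,0,0,0]
    - [12,-9,-10,0,0,0]
    - [15,-12,-10,0,0,0]
    - [18,-15,-10,0,0,0]

```text
time_s: 20.17
position: [0.3993, -0.0479, 0.2213]
tool_rot: [[-0.196, 0.981, 0.0], [0.981, 0.196, -0.0], [-0.0, 0.0, -1.0]]
ft_force: [0.5, 1.0, 0.7]
grip_width: 0.0214
gripper_force: 0.0
```

```bash
python3 - <<'E'
from h import *
st();rings('side');print('top');rings('top')
a=look('top')['frame'];b=look('side')['frame']
cv2.imwrite('pics/e.png',np.hstack([cv2.resize(a[130:290,230:470],(400,267)),cv2.resize(b[144:384,140:400],(400,267))])[:,:,::-1])
E
```

```text
20.17 [-150.8   29.9  221.3] [0.5 1.  0.7]
0.72 [367.6, 281.6] 345 [ -23.7 -177.3   16.2] ztop 0.028
0.59 [261.0, 262.0] 17037 [ 3.7  6.6 99.1] ztop 0.137
0.56 [379.8, 308.0] 140 [  14.7 -213.3   34.9] ztop 0.041
0.55 [363.5, 303.5] 308 [  21.8 -182.6   16.4] ztop 0.028
0.83 [209.1, 295.2] 300 [ 87.6  80.9 143.5] ztop 0.167
0.59 [212.3, 262.7] 314 [ 24.6  83.8 142.7] ztop 0.167
top
0.5 [189.5, 387.3] 51 [  20.8 -193.3   18.5] ztop 0.029
0.48 [191.9, 394.8] 149 [  12.5 -216.5   23. ] ztop 0.041
0.5 [170.8, 284.7] 159 [ 86.   83.3 141. ] ztop 0.168
```

View pics/e.png

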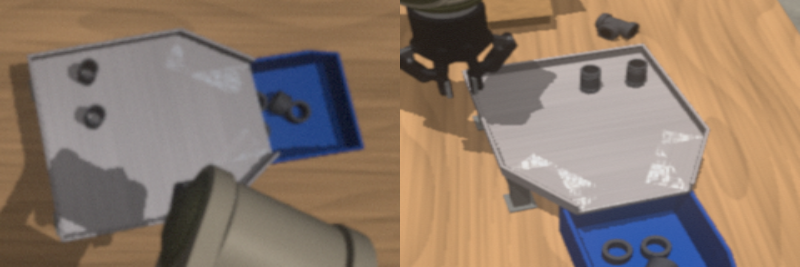

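The deck is empty apart from the two standing nipples at (88,70) and (94,115) in the crop. The rings are in the bin, one leaning on another. I'll check the bin hasn't shifted, then hand in.

Emit:
jog_arm:
  targets:
    - [0,0,-1,0,0,0]
    - [0,0,-2,0,0,0]
    - [0,0,-2,0,0,0]
    - [0,0,-2,0,0,0]
    - [0,0,-2,0,0,0]
    - [0,0,-2,0,0,0]

```text
time_s: 21.07
position: [0.4011, -0.0489, 0.2407]
tool_rot: [[-0.196, 0.981, -0.001], [0.981, 0.196, 0.001], [0.001, -0.001, -1.0]]
ft_force: [-0.1, -0.2, -0.3]
grip_width: 0.0212
gripper_force: 0.0
```

```bash
python3 - <<'E'
from h import *
im=look('top');P=cloud(im);r=env.regions_of('top','bin')[0]
for lo,hi in((.09,.108),(.042,.056)):
    q=P[r['pixels']&(P[...,2]>lo)&(P[...,2]<hi)];print(lo,np.percentile(tray(q),[2,50,98],axis=0).round(3).tolist())
st();print(env.close_job())
E
```

```text
0.09 [[-0.079, -0.256, 0.092], [-0.074, -0.205, 0.1], [0.072, -0.162, 0.104]]
0.042 [[-0.072, -0.314, 0.042], [0.013, -0.31, 0.05], [0.07, -0.192, 0.055]]
21.17 [-149.2   28.5  240.9] [ 0.1 -0.2  0.2]
the job is handed in; nothing more can be done
None
```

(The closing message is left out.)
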